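# Stay the drying cabinet's door ajar

### The job

Prop the bench drying cabinet's self-closing blue door ajar to air it: take the steel stay by its black knob, draw the door open with it, and drop the stay's green-banded middle hole fully down over the brass peg on the cabinet's top, then let go. Be gentle: feel for the peg without pressing the stay hard on it, keep hold of the stay until it is fully down, and leave the things standing on the bench where they are.

Things in the scene. Friction and masses are not known exactly. Their poses are not given: they have to be found in the camera images.
- cabinet: white bench drying cabinet, fixed, 240 deep (its x), 260 wide (its y), 200 high; origin at the centre of its underside; its front with the blue-framed clear door faces its own -x; its flat top is 200 above the bench and carries the peg
- door (a joint): opening angle t of the blue door (rad), 0 shut, at most 1.0, opening to the cabinet's -x about a vertical hinge line at x -132, y +120 mm in the cabinet's frame. A spring (0.3 to 0.45 Nm: 2 to 3 N at the stay) shuts it slowly, damped. On its top edge stands the stay's pivot: x = -132 - 170 sin t, y = 120 - 170 cos t mm in the cabinet's frame. With the green hole on the peg t is 0.29 to 0.46
- stay_pivot (a joint): swing of the stay in plan relative to the door (rad), free to turn; 0 when square to the door, pointing back over the cabinet's top, positive anticlockwise from above; the stay's heading in the cabinet's frame is this minus the door angle. It starts swung aside from the peg, lying level
- stay (a joint): lift of the stay (rad): 0 when it lies level, fully down (underside 4 mm above the cabinet's top); grows as the knob end is lifted about the pivot, at most 0.7; it falls by its own weight. Resting on the peg's tip near the green hole it reads 0.075 to 0.095
- knob (a point): centre of the black upright knob on the stay's free end: cylinder 18 in diameter, 40 tall, standing on the bar's upper face 200 from the pivot; this point is 20 above the bar's upper face, 26 above its underside, and 230 above the bench with the stay level; being round it creeps along the pads if the stay is swung without turning the wrist along with it
- green_hole (a point): centre, at the bar's underside, of the middle hole, in the stay's green-painted band. The stay is a steel bar 6 thick, 24 wide, 214 long, about 160 g, with three round through-holes 13 in diameter at 84, 126 (green) and 168 from the pivot
- peg_plate: dark slotted plate on the cabinet's top, 70 x 30 x 2; its axes are the cabinet's. This point, under the slot's front end, is at x -84, y -60 mm in the cabinet's frame. The fixed brass peg was clamped by hand anywhere from 2 to 26 mm behind it (+x) along the slot (y 0): find it by feel or sight. Peg 10 in diameter, tip 16 above the cabinet's top; above 10 it tapers to 7 in diameter at the tip
- amber_bottle: amber reagent bottle, 52 diameter, 110 tall, standing loose on the bench; origin at the centre of its underside; leave alone
- tip_box: yellow pipette-tip box 120 x 85 x 60, loose on the bench; origin at the centre of its underside; leave alone
- tube_rack: black tube rack 130 x 60 x 30 with coloured caps, loose on the bench; origin at the centre of its underside; leave alone

How it is judged (in metres and radians):
On the way, in this order (a step that is already met when the one before it is completed fails the run):
1. the door has been drawn open by more than 0.25 rad (value of joint door above 0.25 rad), for 0.2 s.
2. the stay lies fully down with its green hole over the peg (value of joint stay below 0.025 rad and x of green_hole in the frame of peg_plate between -0.002 and 0.03 m and y of green_hole in the frame of peg_plate between -0.008 and 0.008 m), for 0.2 s.
At the end, for the whole second after the job is handed in: The stay lies fully down (lift under 0.025 rad) with the green hole over the peg (in the plate's frame at x -2 to 30 mm, y within 8 mm of 0, the peg itself standing at x 2 to 26 mm), the door held at 0.26 to 0.49 rad and at rest (all of step 2 and value of joint door between 0.26 and 0.49 rad and velocity of joint door between -0.05 and 0.05 rad/s); the robot touches nothing.
It fails at once if the stay is pressed on the peg with more than 20 N (contact force between stay and peg_plate above 20 N).
It fails at once if the stay is let go while raised (lift over 0.06 rad, fingers off it) with the door open (contact force between the fingers and stay below 0.05 N and value of joint stay above 0.06 rad and value of joint door above 0.15 rad).
It fails at once if a thing standing on the bench is moved by more than 20 mm (distance of any of amber_bottle, tip_box, tube_rack from where it was at the start of the episode above 0.02 m).
It also fails if it takes over 64 s, if anything falls off the work surface, if the arm or the gripper's body presses on something with over 40 N, if the wrist force passes 120 N, or if a joint passes its speed limit or range.

### The arm

A 6-joint arm with a two-finger parallel gripper is mounted at the origin on the work surface. World frame = base frame: x ahead of the robot, y to its left, z up, the work surface at z = 0. Lengths are in mm, angles in rad, forces in N, time in s.
With the tool pointing down it reaches from about 275 to 1000 mm from the base axis. Payload 8.4 kg.
Tool frame: the origin (TCP) lies between the finger pads; the fingertips stand 22 mm ahead of it and the grasp point (between the pads) lies 3 mm ahead of it; z points along the fingers, y is the line along which they close (so a half turn about z gives the same grasp; the last joint's range is limited). The gripper opens to 85 mm and grips with 20 to 120 N. Pads are 22 mm wide; open, the fingers measure 114 mm over their backs; the gripper's body (76 mm by 85 mm) begins 54 mm behind the grasp point. The pads swing forward as they close: fully open they stand 13 mm farther back than shut.
Start: joints at [1.124, 0.353, 1.633, -0, 1.155, -0.002], TCP at [268.922, 564.189, 253.281] pointing down, gripper open.
Joint ranges: [-2.63, 2.63], [-0.92, 2.1], [0.06, 2.66], [-1.3, 4.44], [0, 2.69], [-3.02, 3.02]. Speed limits (rad/s): [2.22, 2.22, 2.79, 3.14, 3.14, 3.14].

### API

Orientations are given as [roll, pitch, yaw] about the fixed x, y, z axes, in that order (R = Rz(yaw) Ry(pitch) Rx(roll)).
In Python, from rig import r, grab_frame gives the robot as it stands.
- The arm moves only by the shell command python3 -m inch 'ROWS' [FORCE]. ROWS is JSON, a list of rows, each a list of 7 numbers: the turn, a rotation vector about the tool's x, y, z as a fraction of full scale, then the shift along the tool's x, y, z as a fraction of full scale, then the closure, from 0 (fully open) to 1 (shut). In form: [[rx, ry, rz, dx, dy, dz, fingers], ...]. A call has 1 to 8 rows; each row shifts and turns the commanded pose from where the row before left it, along the tool's axes as they then stand; what a row does not reach is not made up. Full scale, the value 1, is 2.5 cm for a shift and pi rad for a turn. A row lasts 1/12 s, in which the tool goes at most 41.7 mm and 7.16 degrees, less where a joint would pass 70% of its speed; a pose out of reach is approached as far as the arm can. A call with a number of a shift or a turn outside -1 to 1 is refused whole. A call with a gripper value outside its range is refused whole. The fingers move at their own pace and stop on an object; FORCE is the grip in N (left out, the last holds). Time passes only in rows, so rows that do not move let the fingers close. It gives the time, the measured TCP pose, the force, the opening and the grip force at its end, in the units of the state.
- r.sense(): the state, without advancing time (a new reading comes with each control period).
- grab_frame(name): name is "side" or "top" or "wrist"; returns a dict with "pixels" (480x640x3 uint8, red, green, blue), "z_map" (480x640 float32, mm along the optical axis (not along the pixel's ray), 0 where there is no reading), "vertical_fov" (degrees; the focal length in pixels is half the picture's height over the tangent of half this angle, whatever the lens; pixels are square), "cx", "cy" (the principal point, pixels), "cam_to_world" (4x4, takes a point from camera to world coordinates). Camera axes: x right, y down, z forward; pixel columns grow to the right and rows downward; lengths in mm; the calibration is good to about 2 mm. A picture is of the moment at which its call begins.
- r.sign_off(): hands the job in; it is judged then, once.
The state is a dict: "clock": time; "qpos": joint angles; "qvel": joint speeds; "joint_efforts": joint torques, N m; "eef_pos": TCP position; "tcp_rot": TCP orientation; "contact_force": force on the tool from outside, world axes, zero at the start; "wrist_torque": the same for the moment, N m; "opening": opening from 0.0 (shut) to 1.0 (fully open); "grasp_force": force on a finger pad.
Only numpy, scipy, OpenCV 4.12 (cv2) and the standard library are available. Lean on these libraries where they do the work, as an engineer would, in place of code of your own. Each camera call takes 0.05 s, during which the arm holds its last target. There are 200 camera calls.

## Working session

There is one attempt and no reset: what is moved stays moved. The work goes in short steps, Python scripts to look and compute and a shell command to move; the robot and the scene stay as the last step left them, time stands still between calls to the robot, and variables do not carry over. Pictures are saved under pics/ and viewed, at most 10 in all, crops included, and the job is handed in when it is done.

```bash
mkdir -p pics; ls; python3 - <<'E'
from rig import r, grab_frame
import cv2,numpy as np
s=r.sense();print(s)
for n in ("top","side"):
    f=grab_frame(n);np.savez(f"pics/{n}0.npz",**f)
    print(n,f["vertical_fov"],f["cx"],f["cy"],np.round(f["cam_to_world"],3).tolist())
    cv2.imwrite(f"pics/{n}0.png",f["pixels"][:,:,::-1])
E
```

```text
pics
{'clock': 0.0, 'qpos': array([ 1.12361310e+00,  3.53642201e-01,  1.63414327e+00, -1.10528917e-05,
        1.15521268e+00, -2.40124786e-03]), 'qvel': array([-1.04061008e-04, -2.49414977e-05, -5.59212236e-04,  2.43800864e-03,
       -1.30560247e-03, -1.40394280e-03]), 'joint_efforts': array([ 3.71424339e-04, -6.05262709e+01, -3.42063046e+01,  8.65758375e-05,
        9.30223876e-03, -1.38168295e-05]), 'eef_pos': array([268.7201834 , 563.77859568, 252.56147267]), 'tcp_rot': array([-3.14018714e+00,  6.73082402e-06,  2.69681515e+00]), 'contact_force': array([ 0.0472731 , -0.35485114,  0.31455907]), 'wrist_torque': array([-0.00043993,  0.02992857,  0.0581329 ]), 'grasp_force': 0.0, 'opening': 0.9988154770223368}
top 50.71140912072483 324.78987578853196 233.0817983738947 [[0.004, -0.994, 0.11, 401.513], [-1.0, -0.006, -0.018, -16.96], [0.019, -0.11, -0.994, 1284.807], [0.0, 0.0, 0.0, 1.0]]
side 53.09984248571227 320.98601464804733 241.80331874850427 [[0.706, -0.532, 0.467, -30.989], [-0.708, -0.522, 0.476, -575.573], [-0.01, -0.667, -0.745, 1059.311], [0.0, 0.0, 0.0, 1.0]]
```

View pics/top0.png

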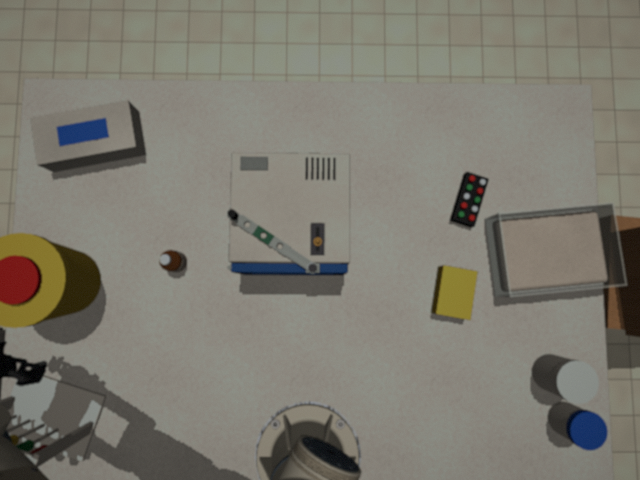

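View pics/side0.png

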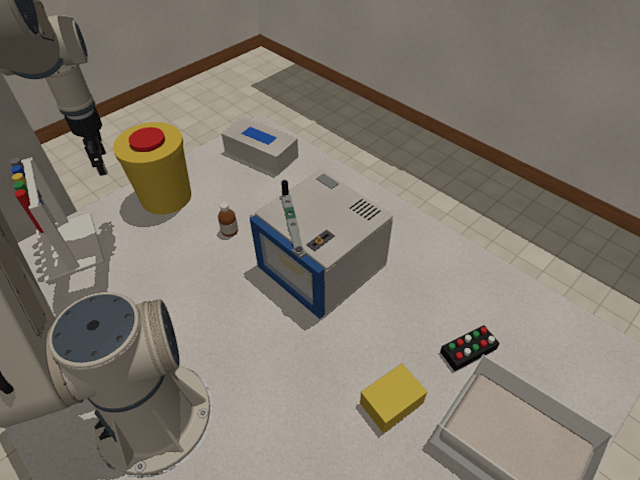

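The top view shows the cabinet top at about (231–350, 152–263), the knob at (233,215), the green band at (264,236), the pivot at (313,268) and the brass peg at (317,241). The side view shows the bottle clear of the door, to the left of the cabinet.

```bash
cat > h.py <<'E'
import numpy as np,cv2
def foc(f): return 240/np.tan(np.radians(float(f["vertical_fov"]))/2)
def ray(f,u,v,z):
    T=f["cam_to_world"];d=T[:3,:3]@np.array([(u-f["cx"])/foc(f),(v-f["cy"])/foc(f),1]);o=T[:3,3]
    return o+d*(z-o[2])/d[2]
def cloud(f):
    v,u=np.mgrid[:480,:640];z=f["z_map"];F=foc(f)
    P=np.stack([(u-f["cx"])/F*z,(v-f["cy"])/F*z,z],-1)
    return P@f["cam_to_world"][:3,:3].T+f["cam_to_world"][:3,3]
def blob(m,n=1):
    k,l,st,c=cv2.connectedComponentsWithStats(m.astype(np.uint8));o=np.argsort(-st[1:,4])[:n]+1
    return [(c[i],st[i,4],l==i) for i in o]
E
python3 - <<'E'
from h import *
f=dict(np.load("pics/top0.npz"));C=cloud(f);p=f["pixels"].astype(int);R,G,B=p[...,0],p[...,1],p[...,2]
ok=np.zeros((480,640),bool);ok[140:285,220:360]=1
top=ok&(abs(C[...,2]-200)<10)
X=C[top][:,:2]
print("top z",np.median(C[top][:,2]),cv2.minAreaRect(X.astype(np.float32)))
cs=cv2.boxPoints(cv2.minAreaRect(np.argwhere(blob(top)[0][2])[:,::-1].astype(np.float32)))
for c in cs: print("corner",c,ray(f,*c,200))
hsv=cv2.cvtColor(f["pixels"],cv2.COLOR_RGB2HSV);H,S,V=[hsv[...,i] for i in range(3)]
def rep(n,m,z):
    for c,a,l in blob(m&ok,2): print(n,c,a,ray(f,*c,z), "medz",np.median(C[l][:,2]))
rep("brass",(S>110)&(H>8)&(H<32)&(V>70),214)
rep("green",(H>40)&(H<90)&(S>90),210)
rep("knob",(V<50)&(np.arange(640)[None]<245),245)
rep("plate",(V<110)&(S<80)&(np.arange(640)[None]>300)&(np.arange(480)[:,None]>215)&(np.arange(480)[:,None]<258),202)
rep("blue",(H>100)&(H<130)&(S>120),195)
cv2.imwrite("pics/crop.png",cv2.resize(f["pixels"][195:285,220:355,::-1],None,fx=5,fy=5,interpolation=cv2.INTER_CUBIC))
E
```

```text
top z 200.69085062518297 ((567.9400024414062, 41.54075622558594), (262.4356994628906, 262.81329345703125), 89.75997924804688)
corner [226.9421 271.9606] [437.017138  171.3142555 200.       ]
corner [228.10262 152.42818] [697.68684516 175.32417702 200.        ]
corner [350.0523  153.61215] [697.44076155 -91.55551454 200.        ]
corner [348.89178 273.1446 ] [435.67288887 -88.66024867 200.        ]
brass [317.140625 241.140625] 64 [502.70340016 -20.33709674 214.        ] medz 205.6151177345223
green [258.22727273 231.75      ] 44 [522.46444215 105.28544702 210.        ] medz 209.87802950620494
green [267.76315789 238.26315789] 38 [508.63532543  84.77813588 210.        ] medz 210.51388093548508
knob [232.89230769 215.04615385] 65 [552.95604687 154.190469   245.        ] medz 248.54757887853907
knob [242.8 273.2] 5 [433.16659136 131.17157366 245.        ] medz 148.1291094376097
plate [316.9756691  238.53284672] 411 [509.46172136 -19.98923121 202.        ] medz 202.5922859360628
blue [267.31791908 268.37572254] 692 [445.24086351  86.09503    195.        ] medz 197.5391324348276
blue [333.12890625 268.43359375] 256 [445.77710982 -55.08716793 195.        ] medz 197.78624406518247
```

View pics/crop.png

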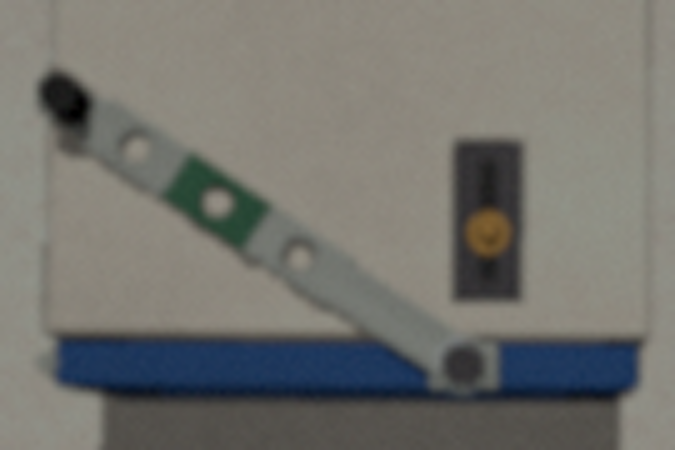

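The crop confirms the peg at about (317.6,241.4) px, roughly world (502.6,-20). That puts it about 9 mm behind the slot's front end, which fits the given 2–26 mm. The cabinet centre comes out near (577.5, 41.5) with yaw about 0. The knob is at (552,154), heading 0.98.

```bash

python3 -m inch '[[0,0,0,-0.43,-0.9,-0.3,0],[0,0,0,-0.43,-0.9,-0.3,0],[0,0,0,-0.43,-0.9,-0.3,0],[0,0,0,-0.43,-0.9,-0.3,0],[0,0,0,-0.43,-0.9,-0.3,0],[0,0,0,-0.43,-0.9,-0.3,0],[0,0,0,-0.43,-0.9,-0.3,0],[0,0,0,-0.43,-0.9,-0.3,0]]' 40
python3 -m inch '[[0,0,0,-0.86,-0.17,0,0],[0,0,0,-0.86,-0.17,0,0],[0,0,0,-0.86,-0.17,0,0],[0,0,0,-0.86,-0.17,0,0],[0,0,0,-0.86,-0.17,0,0],[0,0,0,-0.86,-0.17,0,0],[0,0,0,-0.86,-0.17,0,0],[0,0,0,-0.86,-0.17,0,0]]'
python3 -m inch '[[0,0,0.039,-0.75,-0.15,0,0],[0,0,0.039,-0.75,-0.15,0,0],[0,0,0.039,-0.6,-0.12,0,0],[0,0,0.039,-0.4,0,0,0],[0,0,0.039,0,0,0,0],[0,0,0.039,0,0,0,0],[0,0,0.039,0,0,0,0],[0,0,0.039,0,0,0,0]]'
python3 -m inch '[[0,0,0.039,0,0,0,0],[0,0,0.039,0,0,0,0],[0,0,0.039,0,0,0,0],[0,0,0.039,0,0,0,0],[0,0,0.039,0,0,0,0],[0,0,0.037,0,0,0,0],[0,0,0,0,0,0,0]]'
```

```text
clock: 0.77
eef_pos: [268.8, 363.3, 313.3]
tcp_rot: [-3.141, -0.0, 2.697]
contact_force: [-0.5, 0.4, -0.7]
opening: 0.998
grasp_force: 0.0
clock: 1.43
eef_pos: [410.3, 259.1, 313.1]
tcp_rot: [-3.141, -0.0, 2.697]
contact_force: [-1.6, 0.8, 1.1]
opening: 0.995
grasp_force: 0.0
clock: 2.1
eef_pos: [455.2, 215.9, 312.9]
tcp_rot: [-3.141, 0.0, 1.71]
contact_force: [-0.1, -0.1, -0.2]
opening: 1.0
grasp_force: 0.0
clock: 2.68
eef_pos: [455.1, 216.1, 313.0]
tcp_rot: [-3.141, 0.001, 0.982]
contact_force: [-0.1, 0.9, -0.2]
opening: 0.997
grasp_force: 0.0
```

```bash

python3 -m inch '[[0,0,0,0.015,0.77,0,0],[0,0,0,0.015,0.77,0,0],[0,0,0,0.015,0.77,0,0],[0,0,0,0.015,0.77,0,0],[0,0,0,0.015,0.77,0,0],[0,0,0,0.015,0.77,0,0],[0,0,0,0,0,0,0]]'
python3 - <<'E'
from rig import grab_frame
from h import *
f=grab_frame("wrist");np.savez("pics/w1.npz",**f)
cv2.imwrite("pics/w1.png",f["pixels"][:,:,::-1])
C=cloud(f);p=f["pixels"];V=p.max(-1)
m=(V<60)&(C[...,2]>205)&(C[...,2]<258)
for c,a,l in blob(m,3): print(c,a,C[l].mean(0),np.median(C[l],0))
hsv=cv2.cvtColor(p,cv2.COLOR_RGB2HSV)
m=(hsv[...,0]>40)&(hsv[...,0]<90)&(hsv[...,1]>80)
for c,a,l in blob(m,2): print("g",c,a,C[l].mean(0))
E
```

```text
clock: 3.27
eef_pos: [555.3, 152.9, 312.9]
tcp_rot: [3.14, 0.0, 0.991]
contact_force: [-0.4, -0.3, -0.0]
opening: 1.002
grasp_force: 0.0
[317.39048474 255.44883303] 1114 [559.7943669  160.00206757 242.16667423] [560.11887015 160.68829347 248.39847846]
[318.11764706 345.03921569] 51 [515.66108638  91.92699555 207.16393379] [514.6644385   90.90163317 207.08793266]
[318.33333333 392.78571429] 42 [492.51200924  56.34032571 206.58179942] [492.41180435  55.11303511 206.55320578]
g [317.47232207 341.2473041 ] 1391 [517.96066629  96.25859736 210.18947393]
g [544.  463.5] 4 [ 628.27657034 -372.96388659   13.72439771]
```

View pics/w1.png

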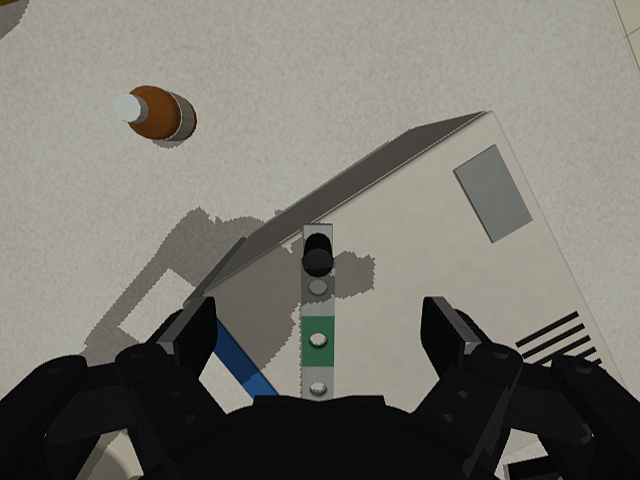

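The knob top is at (318,262) px and the green hole at (318,340). The stay runs straight along the tool's x, midway between the fingers. The knob is about 5 mm further along tool x, so I'll descend and grip.

```bash

python3 -m inch '[[0,0,0,0.1,0.01,0.5,0],[0,0,0,0.1,0.01,0.5,0],[0,0,0,0,0,0.5,0],[0,0,0,0,0,0.5,0],[0,0,0,0,0,0.5,0],[0,0,0,0,0,0.5,0],[0,0,0,0,0,0,0],[0,0,0,0,0,0,0.5]]' 40
python3 -m inch '[[0,0,0,0,0,0,1],[0,0,0,0,0,0,1],[0,0,0,0,0,0,1],[0,0,0,0,0,0,1],[0,0,0,0,0,0,1],[0,0,0,0,0,0,1],[0,0,0,0,0,0,1],[0,0,0,0,0,0,1]]' 40
python3 -c "
from rig import r;print(r.sense())"
```

```text
clock: 3.98
eef_pos: [554.9, 158.7, 236.9]
tcp_rot: [-3.14, 0.002, 0.989]
contact_force: [0.5, 0.4, -0.8]
opening: 0.883
grasp_force: 0.0
clock: 4.65
eef_pos: [556.4, 158.5, 238.5]
tcp_rot: [3.141, -0.001, 0.988]
contact_force: [-0.1, 0.2, 1.8]
opening: 0.198
grasp_force: 39.0
{'clock': 4.65, 'qpos': array([2.74815798e-01, 2.95858049e-01, 1.75028101e+00, 9.43249249e-05,
       1.09484394e+00, 8.57845500e-01]), 'qvel': array([ 0.0006044 ,  0.00072164,  0.00010993, -0.00073456, -0.0004772 ,
        0.00036227]), 'joint_efforts': array([-4.71232329e-01, -5.46906459e+01, -3.20994723e+01, -1.86574515e-01,
        3.03063607e-01,  8.58862131e-04]), 'eef_pos': array([556.43426868, 158.4729265 , 238.4899454 ]), 'tcp_rot': array([ 3.14125734e+00, -5.16021316e-04,  9.87723519e-01]), 'contact_force': array([-0.10801488,  0.24581862,  1.78549886]), 'wrist_torque': array([ 0.09603025, -0.11686756,  0.06882842]), 'grasp_force': 38.97074103355408, 'opening': 0.19803618041728777}
```

```bash

python3 -m inch '[[0,0,0,-0.02,0,-0.14,1],[0,0,0,-0.02,0,-0.14,1],[0,0,0,-0.025,0,-0.14,1],[0,0,0,-0.025,0,-0.14,1],[0,0,0,-0.03,0,-0.14,1],[0,0,0,-0.03,0,-0.14,1],[0,0,0,-0.03,0,-0.14,1],[0,0,0,-0.03,0,-0.14,1]]'
python3 -m inch '[[0,0,0.019,-0.014,0.467,0,1],[0,0,0.019,-0.014,0.467,0,1],[0,0,0.019,-0.014,0.467,0,1],[0,0,0.019,-0.014,0.467,0,1],[0,0,0.019,-0.014,0.467,0,1],[0,0,0.019,-0.014,0.467,0,1],[0,0,0.019,-0.014,0.467,0,1],[0,0,0.019,-0.014,0.467,0,1]]'
python3 -m inch '[[0,0,0,0,0,0,1]]'
```

```text
clock: 5.32
eef_pos: [552.6, 153.4, 266.2]
tcp_rot: [-3.141, 0.002, 0.988]
contact_force: [-2.3, -3.4, -4.7]
opening: 0.192
grasp_force: 39.0
clock: 5.98
eef_pos: [616.6, 85.9, 266.3]
tcp_rot: [-3.141, 0.0, 0.507]
contact_force: [-1.2, -0.4, -4.3]
opening: 0.196
grasp_force: 39.2
clock: 6.07
eef_pos: [617.1, 84.8, 266.3]
tcp_rot: [3.141, -0.0, 0.506]
contact_force: [-0.8, 0.5, -2.9]
opening: 0.202
grasp_force: 39.3
```

```bash

python3 -m inch '[[0,0,0.002,-0.139,-0.058,0,1],[0,0,0.002,-0.139,-0.058,0,1],[0,0,0.002,-0.139,-0.058,0,1],[0,0,0.002,-0.139,-0.058,0,1],[0,0,0.002,-0.139,-0.058,0,1],[0,0,0.002,-0.139,-0.058,0,1],[0,0,0.002,-0.139,-0.058,0,1],[0,0,0.002,-0.139,-0.058,0,1]]'
python3 -m inch '[[0,0,0.002,-0.139,-0.058,0,1],[0,0,0.002,-0.139,-0.058,0,1],[0,0,0.002,-0.139,-0.058,0,1],[0,0,0.002,-0.139,-0.058,0,1],[0,0,0.002,-0.139,-0.058,0,1],[0,0,0.002,-0.139,-0.058,0,1],[0,0,0.002,-0.139,-0.058,0,1],[0,0,0.002,-0.139,-0.058,0,1]]'
python3 -m inch '[[0,0,0,0,0,0,1],[0,0,0,0,0,0,1],[0,0,0,0,0,0,1]]'
python3 - <<'E'
from rig import grab_frame
from h import *
f=grab_frame("top");np.savez("pics/top2.npz",**f)
cv2.imwrite("pics/top2.png",cv2.resize(f["pixels"][190:310,210:370,::-1],None,fx=5,fy=5,interpolation=cv2.INTER_CUBIC))
E
```

```text
clock: 6.73
eef_pos: [586.0, 83.5, 266.4]
tcp_rot: [3.141, -0.0, 0.46]
contact_force: [3.6, 0.6, -2.3]
opening: 0.196
grasp_force: 39.4
clock: 7.4
eef_pos: [556.4, 82.4, 266.6]
tcp_rot: [-3.141, -0.001, 0.409]
contact_force: [5.6, 2.9, -1.1]
opening: 0.196
grasp_force: 39.5
clock: 7.65
eef_pos: [556.3, 82.2, 266.3]
tcp_rot: [-3.141, -0.0, 0.41]
contact_force: [3.5, 2.9, -0.9]
opening: 0.197
grasp_force: 39.4
```

View pics/top2.png

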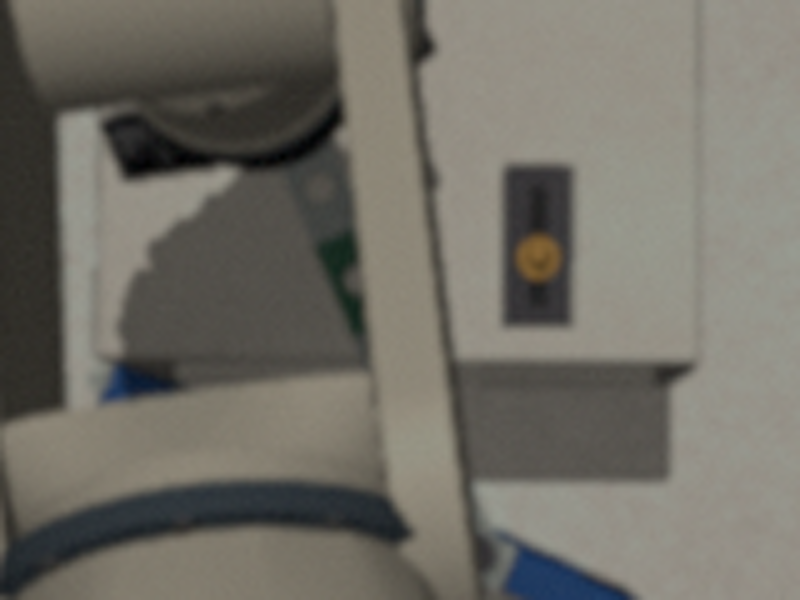

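The door is open. The green band is at about (345,280) in the crop, and the peg at (538,257) is still clear of the bar. Next I'll swing the stay over the peg.

```bash

python3 -m inch '[[0,0,0.0159,-0.01,0.389,0,1],[0,0,0.0159,-0.01,0.389,0,1],[0,0,0.0159,-0.01,0.389,0,1],[0,0,0.0159,-0.01,0.389,0,1],[0,0,0.0159,-0.01,0.389,0,1],[0,0,0.0159,-0.01,0.389,0,1],[0,0,0.0159,-0.01,0.389,0,1],[0,0,0.0159,-0.01,0.389,0,1]]'
python3 -m inch '[[0,0,0.0159,-0.01,0.389,0,1],[0,0,0.0159,-0.01,0.389,0,1],[0,0,0.0159,-0.01,0.389,0,1],[0,0,0.0159,-0.01,0.389,0,1],[0,0,0,0,0,0,1],[0,0,0,0,0,0,1]]'
python3 - <<'E'
from rig import grab_frame
from h import *
for n in ("wrist","side"):
    f=grab_frame(n);np.savez(f"pics/{n}3.npz",**f)
    im=f["pixels"][:,:,::-1]
    if n=="side": im=cv2.resize(im[150:290,230:400],None,fx=4,fy=4,interpolation=cv2.INTER_CUBIC)
    cv2.imwrite(f"pics/{n}3.png",im)
E
```

```text
clock: 8.37
eef_pos: [572.3, 5.9, 266.0]
tcp_rot: [3.141, 0.001, 0.007]
contact_force: [3.1, 2.1, -2.3]
opening: 0.197
grasp_force: 39.4
clock: 8.87
eef_pos: [568.6, -32.6, 266.1]
tcp_rot: [3.141, 0.001, -0.189]
contact_force: [4.2, 1.1, -2.3]
opening: 0.197
grasp_force: 39.4
```

View pics/wrist3.png

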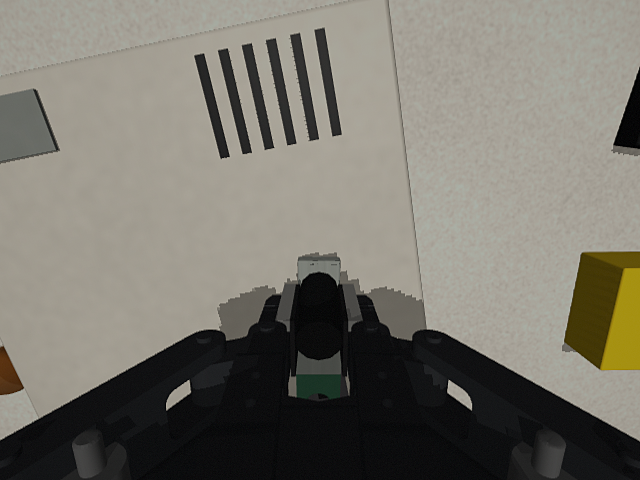

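View pics/side3.png

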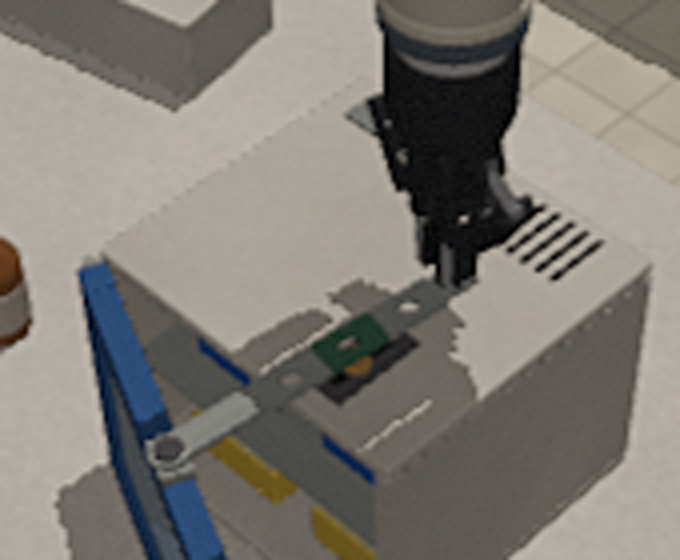

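The wrist view shows the knob held between the pads. In the side crop the green hole at (348,343) sits above the peg at (360,366). Next I'll measure the hole and the peg in that same camera.

```bash
python3 - <<'E'
from h import *
f=dict(np.load("pics/side0.npz"));p=f["pixels"]
hsv=cv2.cvtColor(p,cv2.COLOR_RGB2HSV);H,S,V=[hsv[...,i].astype(int) for i in range(3)]
ok=np.zeros((480,640),bool);ok[225:255,300:345]=1
m=ok&(S>110)&(H>8)&(H<32)&(V>60)
c,a,l=blob(m)[0];ys,xs=np.where(l);print("peg0",c,a,xs.min(),xs.max(),ys.min(),ys.max())
top=(xs.mean(),ys.min()+2.)
print("peg mid z208",ray(f,*c,208),"T z216",ray(f,*top,216))
g=dict(np.load("pics/side3.npz"));hsv=cv2.cvtColor(g["pixels"],cv2.COLOR_RGB2HSV);H,S,V=[hsv[...,i].astype(int) for i in range(3)]
ok[:]=0;ok[220:255,295:345]=1
m=ok&(H>40)&(H<95)&(S>80);C=cloud(g)
c,a,l=blob(m)[0];pts=np.argwhere(l)[:,::-1].astype(np.float32)
r=cv2.minAreaRect(pts);print("green",c,a,r)
zz=C[l][:,2];print("z",np.median(zz))
print("rect centre",ray(g,*r[0],np.median(zz)),"cloud mean",C[l].mean(0))
hull=cv2.fillConvexPoly(np.zeros((480,640),np.uint8),cv2.convexHull(pts.astype(int)),1)>0
hole=hull&~m&(V>60); 
for c,a,l2 in blob(hole,2): print("hole",c,a,ray(g,*c,np.median(zz)))
cv2.imwrite("pics/s3.png",cv2.resize(np.hstack([p[220:260,290:350,::-1],g["pixels"][220:260,290:350,::-1]]),None,fx=6,fy=6,interpolation=cv2.INTER_NEAREST))
E
```

```text
peg0 [318.5 240. ] 46 315 322 236 243
peg mid z208 [502.80406803 -23.6127485  208.        ] T z216 [502.29861423 -24.27169946 216.        ]
green [317.4765625 235.5703125] 128 ((317.4615173339844, 235.6923065185547), (9.984603881835938, 16.641006469726562), 56.3099365234375)
z 224.95213824113904
rect centre [500.11466253 -23.16319743 224.95213824] cloud mean [501.19463476 -22.13329512 223.77760868]
hole [316.33333333 235.41666667] 12 [498.87363356 -20.63481845 224.95213824]
hole [318.77777778 240.55555556] 9 [491.3952989  -36.30607205 224.95213824]
```

View pics/s3.png

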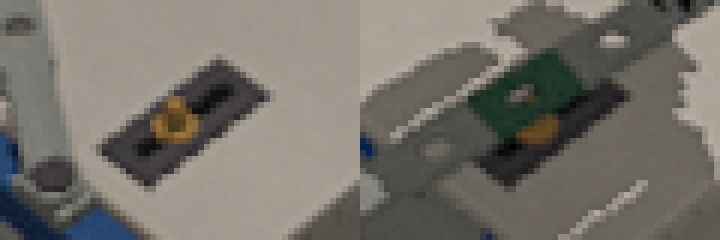

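The hole will come down about 1 mm short of the peg along the stay and about 0.7 mm to one side. I'll correct for that while lowering, and feel for the peg as it comes down.

```bash

python3 -m inch '[[0,0,0.0004,0.03,0.01,0.08,1],[0,0,0.0004,0.03,0.01,0.08,1],[0,0,0.0004,0.03,0.01,0.08,1],[0,0,0.0004,0.03,0.01,0.08,1],[0,0,0,0,0,0,1],[0,0,0,0,0,0,1]]'
python3 -m inch '[[0,0,0,0.01,0,0.04,1],[0,0,0,0,0,0,1],[0,0,0,0,0,0,1]]'
python3 -m inch '[[0,0,0,0.01,0,0.04,1],[0,0,0,0,0,0,1],[0,0,0,0,0,0,1]]'
python3 -m inch '[[0,0,0,0.01,0,0.04,1],[0,0,0,0,0,0,1],[0,0,0,0,0,0,1]]'
```

```text
clock: 9.47
eef_pos: [571.4, -33.8, 258.1]
tcp_rot: [3.141, 0.001, -0.194]
contact_force: [1.6, -0.4, 1.3]
opening: 0.195
grasp_force: 39.7
clock: 9.72
eef_pos: [571.8, -33.9, 257.3]
tcp_rot: [3.141, -0.0, -0.195]
contact_force: [2.5, 0.2, 1.2]
opening: 0.198
grasp_force: 39.7
clock: 9.97
eef_pos: [572.0, -33.9, 256.3]
tcp_rot: [3.142, 0.0, -0.195]
contact_force: [3.1, 0.1, 1.3]
opening: 0.192
grasp_force: 39.8
clock: 10.22
eef_pos: [572.3, -33.9, 255.2]
tcp_rot: [3.142, 0.0, -0.195]
contact_force: [2.7, -1.1, 1.0]
opening: 0.198
grasp_force: 39.7
```

```bash

python3 -m inch '[[0,0,0,0.008,0,0.04,1],[0,0,0,0,0,0,1],[0,0,0,0,0,0,1]]'
python3 -m inch '[[0,0,0,0.008,0,0.04,1],[0,0,0,0,0,0,1],[0,0,0,0,0,0,1]]'
python3 -m inch '[[0,0,0,0.008,0,0.04,1],[0,0,0,0,0,0,1],[0,0,0,0,0,0,1]]'
```

```text
clock: 10.47
eef_pos: [572.5, -34.0, 254.2]
tcp_rot: [3.142, 0.0, -0.195]
contact_force: [3.3, -1.5, 1.5]
opening: 0.194
grasp_force: 39.7
clock: 10.72
eef_pos: [572.8, -34.0, 253.2]
tcp_rot: [3.142, -0.0, -0.195]
contact_force: [2.4, -0.2, 0.4]
opening: 0.197
grasp_force: 39.7
clock: 10.97
eef_pos: [573.0, -34.0, 252.3]
tcp_rot: [-3.142, -0.0, -0.195]
contact_force: [3.8, -0.6, 0.9]
opening: 0.196
grasp_force: 39.7
```

Lift is about 0.07, below the 0.075–0.095 reading for resting on the tip, and there's no force building. The peg is entering the hole.

```bash

python3 -m inch '[[0,0,0,0.008,0,0.04,1],[0,0,0,0.007,0,0.04,1],[0,0,0,0,0,0,1],[0,0,0,0,0,0,1]]'
python3 -m inch '[[0,0,0,0.007,0,0.04,1],[0,0,0,0.007,0,0.04,1],[0,0,0,0,0,0,1],[0,0,0,0,0,0,1]]'
python3 -m inch '[[0,0,0,0.006,0,0.04,1],[0,0,0,0.006,0,0.04,1],[0,0,0,0,0,0,1],[0,0,0,0,0,0,1]]'
```

```text
clock: 11.3
eef_pos: [573.6, -34.1, 250.3]
tcp_rot: [-3.142, -0.001, -0.195]
contact_force: [4.3, -1.3, 1.6]
opening: 0.195
grasp_force: 39.8
clock: 11.63
eef_pos: [574.1, -34.2, 248.4]
tcp_rot: [-3.141, -0.001, -0.195]
contact_force: [6.4, -1.7, 2.4]
opening: 0.192
grasp_force: 39.9
clock: 11.97
eef_pos: [574.5, -34.3, 246.5]
tcp_rot: [-3.141, -0.001, -0.195]
contact_force: [6.6, -1.2, 2.2]
opening: 0.196
grasp_force: 39.9
```

A slight side load is showing: +x on the tool. I'll ease about 1 mm that way as it goes down.

```bash

python3 -m inch '[[0,0,0,0.04,0,0,1],[0,0,0,0.006,0,0.04,1],[0,0,0,0.006,0,0.04,1],[0,0,0,0,0,0,1],[0,0,0,0,0,0,1]]'
python3 -m inch '[[0,0,0,0.006,0,0.04,1],[0,0,0,0.006,0,0.04,1],[0,0,0,0,0,0,1],[0,0,0,0,0,0,1]]'
python3 -m inch '[[0,0,0,0.005,0,0.04,1],[0,0,0,0.005,0,0.04,1],[0,0,0,0,0,0,1],[0,0,0,0,0,0,1]]'
```

```text
clock: 12.38
eef_pos: [575.0, -34.5, 244.1]
tcp_rot: [3.142, 0.0, -0.195]
contact_force: [3.7, -1.1, 1.2]
opening: 0.201
grasp_force: 39.8
clock: 12.72
eef_pos: [575.4, -34.5, 242.2]
tcp_rot: [3.142, 0.0, -0.195]
contact_force: [2.8, -0.6, 1.3]
opening: 0.201
grasp_force: 39.8
clock: 13.05
eef_pos: [575.7, -34.6, 240.2]
tcp_rot: [3.142, 0.0, -0.195]
contact_force: [3.8, -0.7, 0.8]
opening: 0.197
grasp_force: 39.8
```

```bash

python3 -m inch '[[0,0,0,0.003,0,0.04,1],[0,0,0,0,0,0,1],[0,0,0,0,0,0,1]]'
python3 -m inch '[[0,0,0,0.003,0,0.04,1],[0,0,0,0,0,0,1],[0,0,0,0,0,0,1]]'
python3 -m inch '[[0,0,0,0,0,0.03,1],[0,0,0,0,0,0,1],[0,0,0,0,0,0,1]]'
```

```text
clock: 13.3
eef_pos: [575.8, -34.6, 239.4]
tcp_rot: [-3.142, -0.0, -0.195]
contact_force: [2.3, -0.9, 2.0]
opening: 0.2
grasp_force: 39.8
clock: 13.55
eef_pos: [576.0, -34.7, 238.4]
tcp_rot: [-3.142, -0.0, -0.195]
contact_force: [4.2, -1.2, 2.8]
opening: 0.194
grasp_force: 39.9
clock: 13.8
eef_pos: [576.1, -34.6, 237.7]
tcp_rot: [-3.142, -0.0, -0.195]
contact_force: [3.9, -0.7, 3.4]
opening: 0.197
grasp_force: 39.9
```

```bash
python3 - <<'E'
from rig import grab_frame
from h import *
f=grab_frame("side");C=cloud(f)
cv2.imwrite("pics/side4.png",cv2.resize(f["pixels"][190:290,240:370,::-1],None,fx=6,fy=6,interpolation=cv2.INTER_CUBIC))
hsv=cv2.cvtColor(f["pixels"],cv2.COLOR_RGB2HSV);H,S,V=[hsv[...,i].astype(int) for i in range(3)]
ok=np.zeros((480,640),bool);ok[220:260,295:345]=1
c,a,l=blob(ok&(H>40)&(H<95)&(S>80))[0];print(c,a,np.median(C[l],0),ray(f,*c,210))
E
```

```text
[318.66019417 240.02912621] 103 [502.30731544 -25.44043625 208.5888571 ] [501.75111923 -25.24810469 210.        ]
```

View pics/side4.png

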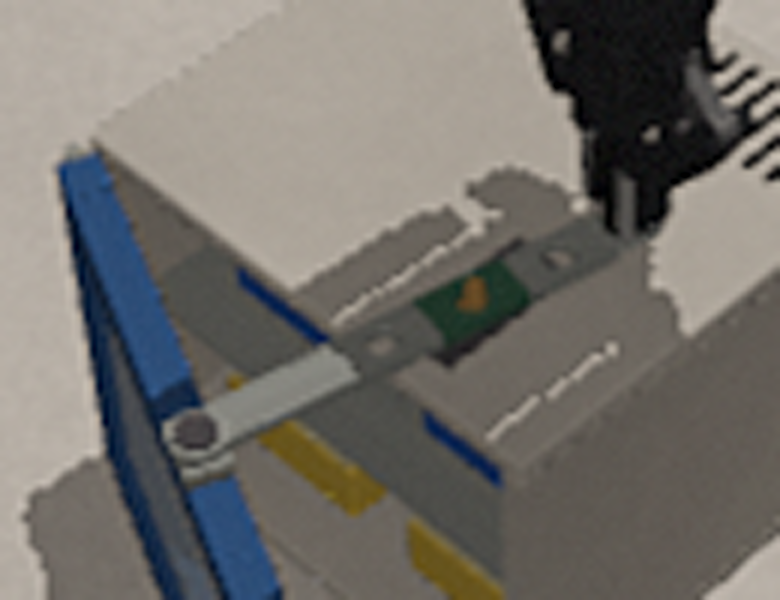

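The peg's tip shows through the green hole at (472,297) in the crop, and the band's upper face is at about 209–210, so the stay is fully down. Releasing now.

```bash

python3 -m inch '[[0,0,0,0,0,0,0.6],[0,0,0,0,0,0,0.4],[0,0,0,0,0,0,0.2],[0,0,0,0,0,0,0.2],[0,0,0,0,0,0,0.2],[0,0,0,0,0,0,0.2],[0,0,0,0,0,0,0.2]]'
python3 -m inch '[[0,0,0,0,0,-0.3,0.2],[0,0,0,0,0,-0.5,0.2],[0,0,0,0,0,-0.7,0.2],[0,0,0,0,0,-0.8,0.2],[0,0,0,0,0,-0.8,0.2],[0,0,0,0,0,-0.8,0.2],[0,0,0,0,0,-0.5,0.2],[0,0,0,0,0,0,0.2]]'
python3 - <<'E'
from rig import grab_frame
from h import *
f=grab_frame("side");C=cloud(f)
cv2.imwrite("pics/side5.png",cv2.resize(f["pixels"][170:330,210:450,::-1],None,fx=3,fy=3,interpolation=cv2.INTER_CUBIC))
hsv=cv2.cvtColor(f["pixels"],cv2.COLOR_RGB2HSV);H,S,V=[hsv[...,i].astype(int) for i in range(3)]
ok=np.zeros((480,640),bool);ok[220:260,295:345]=1
c,a,l=blob(ok&(H>40)&(H<95)&(S>80))[0];print(c,a,np.median(C[l],0),ray(f,*c,210))
E
```

```text
clock: 14.43
eef_pos: [575.8, -34.6, 237.4]
tcp_rot: [3.142, 0.0, -0.195]
contact_force: [-0.3, -0.8, -0.7]
opening: 0.799
grasp_force: 0.0
clock: 15.1
eef_pos: [577.1, -34.7, 350.9]
tcp_rot: [-3.141, -0.005, -0.195]
contact_force: [-0.9, 0.2, 0.1]
opening: 0.799
grasp_force: 0.0
[320.27184466 239.17475728] 103 [508.3229345  -27.15647831 209.79197266] [506.37812874 -26.05043513 210.        ]
```

View pics/side5.png

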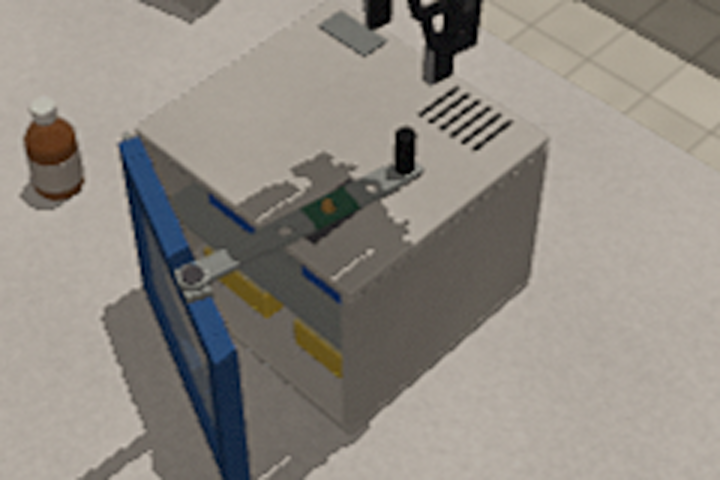

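The stay lies level with the brass peg through the green hole (327,207). The door is held ajar and the gripper is clear. I'll let it settle and hand in.

```bash

python3 -m inch '[[0,0,0,0,0,0,0.2],[0,0,0,0,0,0,0.2],[0,0,0,0,0,0,0.2],[0,0,0,0,0,0,0.2],[0,0,0,0,0,0,0.2],[0,0,0,0,0,0,0.2],[0,0,0,0,0,0,0.2],[0,0,0,0,0,0,0.2]]'
python3 -c "
from rig import r;print(r.sign_off())"
```

```text
clock: 15.82
eef_pos: [575.9, -34.6, 347.5]
tcp_rot: [3.142, 0.0, -0.195]
contact_force: [0.3, 1.1, -0.1]
opening: 0.801
grasp_force: 0.0
the job is handed in; nothing more can be done
None
```

The door is propped ajar with the stay's green hole fully down over the peg and the gripper clear; I handed the job in at about 16 s, and the hand-in call returned no verdict.

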